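# Red scraper off its hook into the packing box

### The arm

A 6-joint arm with a two-finger parallel gripper is mounted at the origin on the work surface. World frame = base frame: x ahead of the robot, y to its left, z up, the work surface at z = 0. Lengths are in m, angles in rad, forces in N, time in s.
With the tool pointing down it reaches from about 0.425 to 1.125 m from the base axis. Payload 14.9 kg.
Tool frame: the origin (TCP) lies midway between the tips of the shut fingers; the grasp point (between the pads) lies r.pinch_z behind it (r.pinch_z is the distance from the TCP to the grasp point, in m); z points along the fingers, y is the direction in which the jaws open and shut (so a half turn about z gives the same grasp; the last joint's range is limited). The gripper opens to 91 mm and grips with 3 to 60 N. Pads are 32 mm wide; open, the fingers measure 118 mm over their backs; the gripper's body (76 mm by 178 mm) begins 60 mm behind the grasp point.
Start: joints at [-1.15, 0.379, 1.734, -0, 1.028, -0.033], TCP at [0.307, -0.629, 0.214] pointing down, gripper open.
Joint ranges: [-2.77, 2.77], [-0.74, 2.19], [0, 2.66], [-1.06, 4.2], [0.31, 2.87], [-3.08, 3.08]. Speed limits (rad/s): [1.89, 1.89, 2.39, 3.14, 3.14, 3.14].

### API

Orientations are given as [roll, pitch, yaw] about the fixed x, y, z axes, in that order (R = Rz(yaw) Ry(pitch) Rx(roll)).
In Python, from station import readout, imaging, order, r gives the robot as it stands.
- The arm moves only by the tool move_arm, never from a script. Its argument "deltas" is a list of rows, each an object with "dp": the shift along the tool's x, y, z scaled (see below), a list of three; "turn": the turn about the tool's z scaled (see below). In form: [{"dp": [dx, dy, dz], "turn": turn}, ...]. A call has 1 to 8 rows; each row shifts and turns the pose as measured when the row begins, along the tool's axes as they then stand; what a row does not reach is not made up. The controller multiplies each number of a shift by 40 mm and each number of a turn by 6 degrees. A row lasts 1/12 s, in which the tool goes at most 41.7 mm and 7.16 degrees, less where a joint would pass 70% of its speed; a pose out of reach is approached as far as the arm can. A call with a number of a shift or a turn outside -1 to 1 is refused whole. A call with a gripper value outside its range is refused whole. "jaw" is the opening, from -1 (shut) to 1 (fully open), set as the call begins (left out, the last holds). The fingers move at their own pace and stop on an object; the grip force is fixed at half the most. Time passes only in rows, so rows that do not move let the fingers close. It gives the time, the measured TCP pose, the force and the opening at its end, in the units of the state.
- readout.observe(): the state, without advancing time (a new reading comes with each control period).
- imaging.grab_frame(name): name is "scene" or "top" or "wrist"; returns a dict with "img" (384x512x3 uint8, blue, green, red), "mtx" (3x3 intrinsics, pixels), "R" (3x3) and "t" (3): a world point X has camera coordinates R X + t. Camera axes: x right, y down, z forward; pixel columns grow to the right and rows downward; lengths in m; the calibration is good to about 2 mm. The wrist camera is an equidistant fisheye: a pixel r from the principal point sees the ray r / f radians off the axis. A picture is of the moment at which its call begins. There is no depth.
- order.hand_in(): hands the job in, once; it reports no verdict.
The state is a dict: "time": time; "joint_pos": joint angles; "qvel": joint speeds; "effort": joint torques, N m; "ee_pos": TCP position; "ee_rot": TCP orientation; "contact_force": force on the tool from outside, world axes, zero at the start; "torque": the same for the moment, N m; "width": finger opening in m.
Only numpy, scipy, OpenCV 4.12 (cv2) and the standard library are available. Lean on these libraries where they do the work, as an engineer would, in place of code of your own. Each camera call takes 0.05 s, during which the arm holds its last target.

### The job

Take the red-handled scraper off its hook: lift it up over the hook's upturned tip and draw it clear. Then lower it gently, blade first, into the narrow plywood packing box so that it stands on the box's floor, and let go. Leave the green and the black scraper hanging on their hooks.

Things in the scene. Friction and masses are not known exactly. Their poses are not given: they have to be found in the camera images.
- scraper_red: Scraper, red handle, 0.11-0.23 kg, hanging upright, blade down. Origin: middle of the blade edge; z up the handle, y across the width. Sizes in mm: blade 70 wide (y), 4 thick, z 0-80. Handle z 86-190, 34 wide (y), 18 thick (x), hung by a slot (through along x) 18 wide, z 132-178, between stiff bars; grip it across y at z 155, hook still inside. Hook points to its -x, at the robot; see green for hook.
- scraper_green: Bystander: same scraper, green handle, same frame. All three hang 120 mm apart (along y) on one rail, order varies. Each hook: level 8 mm rod, from the rail 55 mm behind (+x) to x = -30 mm, where its tip turns up 14 mm above the rod's top. The slot's top edge rests on the rod. To unhook: lift 14-38 mm (best 26), draw over 45 mm (95 is ample) along the scraper's -x.
- scraper_black: Bystander: same scraper, black handle, same frame. The fixed green stand carries a level 16 mm steel rail, its axis 234 mm above the bench; its foot is 12 mm high. While hanging, the scrapers' blade edges are 60 mm and their handle tops 250 mm above the bench; carry the red one past the other hooks on the robot's side of them, not across.
- packbox: Narrow open-topped plywood packing box, fixed to the bench, empty. Outside 50 (x; 62 with battens) by 116 mm (y), 95 high; walls and floor 8 thick; inside 34 (x) by 100 (y). Origin: centre of the underside, on the bench; z up. The blade's width goes along the box's y, either way round; inner floor at z = 8 mm. A scraper in it may lean up to about 18 degrees.
Things that resemble listed ones, but are neither listed nor needed, are in the scene too. Of the things that look like the scraper_red, the smaller one is meant.

How it is judged:
By the outcome, as a careful person would: the job done as asked, in the order asked, and still so for the second after the job is handed in, with the robot touching nothing.
It also fails if it takes over 45 s, if anything falls off the work surface, if the arm or the gripper's body presses on something with over 40 N, if the wrist force passes 120 N, or if a joint passes its speed limit or range.

## Working session

There is one attempt and no reset: what is moved stays moved. The work goes in short steps, Python scripts to look and compute and a tool call to move; the robot and the scene stay as the last step left them, time stands still between calls to the robot, and variables do not carry over. Pictures are saved under pics/ and viewed, and the job is handed in when it is done.

Besides the shell and the picture viewer there is one more tool, called after ">>>" by a JSON object that holds its "method" and its "body", one argument or row to a line. move_arm: Moves the arm, as the interface text tells. Shifts and turns lie within -1 to 1; 1 stands for 40 mm of shift or 6 degrees of turn. Its arguments: {"type":"object","properties":{"deltas":{"type":"array","items":{"type":"object","properties":{"dp":{"type":"array","items":{"type":"number","minimum":-1,"maximum":1}},"turn":{"type":"number","minimum":-1,"maximum":1}}}},"jaw":{"type":"number"}},"required":["deltas"]}

```bash
mkdir -p pics; ls; python3 - <<'E'
from station import readout, imaging, order, r
import cv2
s=readout.observe(); print({k:s[k] for k in('time','ee_pos','ee_rot','width','contact_force')}, r.pinch_z)
for n in('scene','top','wrist'):
    f=imaging.grab_frame(n); cv2.imwrite(f'pics/{n}0.png',f['img']); print(n,f['mtx'].tolist(),f['R'].tolist(),f['t'].tolist())
E
```

```text
pics
{'time': 0.0, 'ee_pos': array([ 0.30667808, -0.62879627,  0.21328043]), 'ee_rot': array([-3.14050696e+00, -4.38673243e-06,  4.53801249e-01]), 'width': 0.09078072908785714, 'contact_force': array([-0.2508732 , -0.09513118, -0.02861112])} 0.0188
scene [[482.12199979040105, 0.0, 243.5452352627402], [0.0, 482.12199979040105, 193.52087050655248], [0.0, 0.0, 1.0]] [[-0.9567432172971708, 0.2908411415899176, 0.007338018433634281], [0.2646665980373827, 0.8805594376878743, -0.39314967707240145], [-0.12080566228110891, -0.37420115854642744, -0.9194452049487963]] [0.5163399352772555, -0.07322301372910277, 1.1993045044813337]
top [[406.04090047006724, 0.0, 255.97069019169012], [0.0, 406.04090047006724, 192.74680748052293], [0.0, 0.0, 1.0]] [[-0.025932277378242646, -0.9996608653941322, 0.002381425924211832], [-0.9981438932168057, 0.025761467722366507, -0.05518256259714043], [0.055102499253443474, -0.003808015263111543, -0.9984734416076273]] [-0.0012163142857157447, 0.5029642063018201, 1.0030982155804176]
wrist [[297.3186396354542, 0.0, 252.33854578403222], [0.0, 297.3186396354542, 193.48273846389054], [0.0, 0.0, 1.0]] [[0.43820751374498484, -0.8988736863774112, -0.0005204187970040905], [-0.8642100590240043, -0.42146783183666786, 0.27478326115072393], [-0.2472147826873782, -0.11996233852832137, -0.9615060522719814]] [-0.6988547769401483, -0.03102538801175627, 0.3911203978400918]
```

View pics/scene0.png

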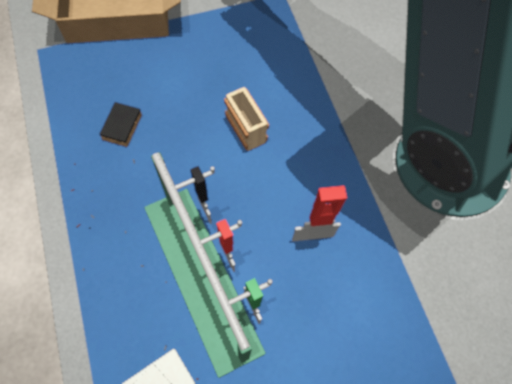

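View pics/top0.png

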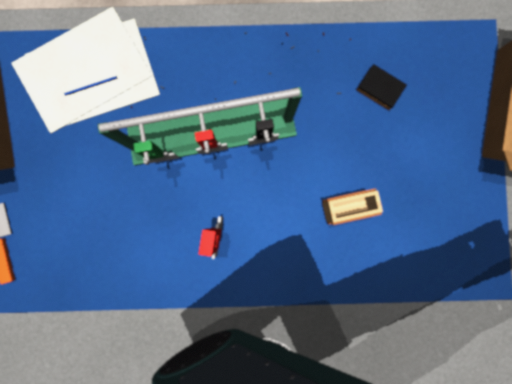

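View pics/wrist0.png

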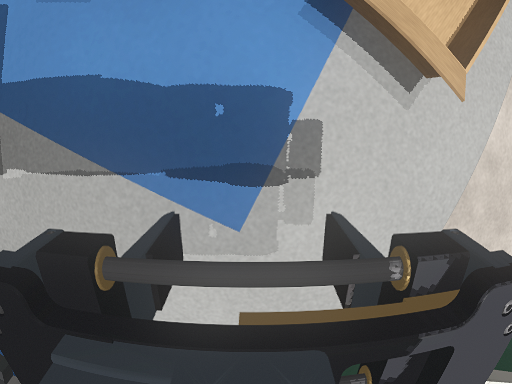

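```bash
cat > h.py <<'E'
import numpy as np,cv2
from station import readout, imaging, order, r
def ray(f,px):
    px=np.atleast_2d(np.asarray(px,float)); K=f['mtx']
    d=np.c_[(px[:,0]-K[0,2])/K[0,0],(px[:,1]-K[1,2])/K[1,1],np.ones(len(px))]@f['R']
    return -f['R'].T@f['t'],d
def onz(f,px,z):
    c,d=ray(f,px); return c+d*((z-c[2])/d[:,2])[:,None]
def proj(f,X):
    X=np.atleast_2d(X); p=X@f['R'].T+f['t']; p=p@f['mtx'].T; return p[:,:2]/p[:,2:]
E
python3 - <<'E'
from h import *
T=imaging.grab_frame('top'); S=imaging.grab_frame('scene')
def crop(f,x0,y0,w,h,k,n): cv2.imwrite(n,cv2.resize(f['img'][y0:y0+h,x0:x0+w],None,fx=k,fy=k,interpolation=cv2.INTER_CUBIC))
crop(T,95,80,300,190,2.6,'pics/tc.png'); crop(S,140,80,220,200,3,'pics/sc.png')
for n,f in(('T',T),('S',S)):
    hsv=cv2.cvtColor(f['img'],cv2.COLOR_BGR2HSV)
    for c,m in(('red',cv2.inRange(hsv,(0,150,60),(8,255,255))|cv2.inRange(hsv,(172,150,60),(180,255,255))),('green',cv2.inRange(hsv,(50,170,60),(72,255,255)))):
        k,l,st,ce=cv2.connectedComponentsWithStats(m)
        for i in range(1,k):
            if st[i,4]>60: print(n,c,st[i],ce[i].round(1))
E
```

```text
T red [195 130  22  18 239] [205.7 137.7]
T red [199 229  22  27 453] [209.2 241.4]
S red [311 186  35  39 942] [327.3 204.8]
S red [218 222  14  31 270] [225.3 236.7]
```

View pics/tc.png

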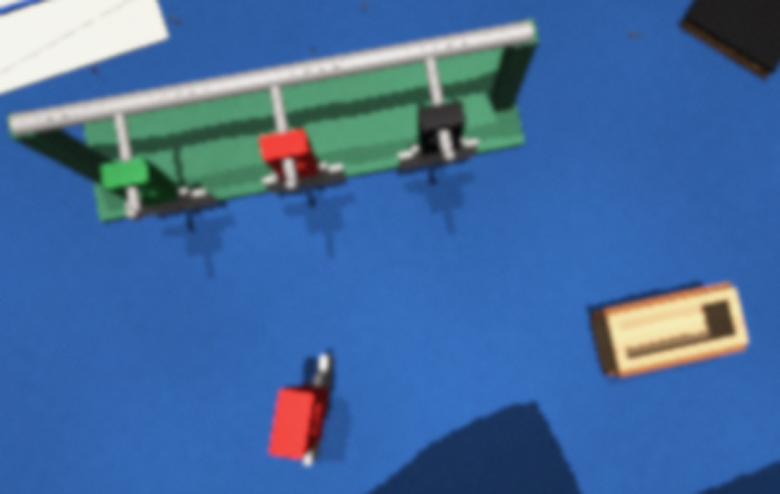

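View pics/sc.png

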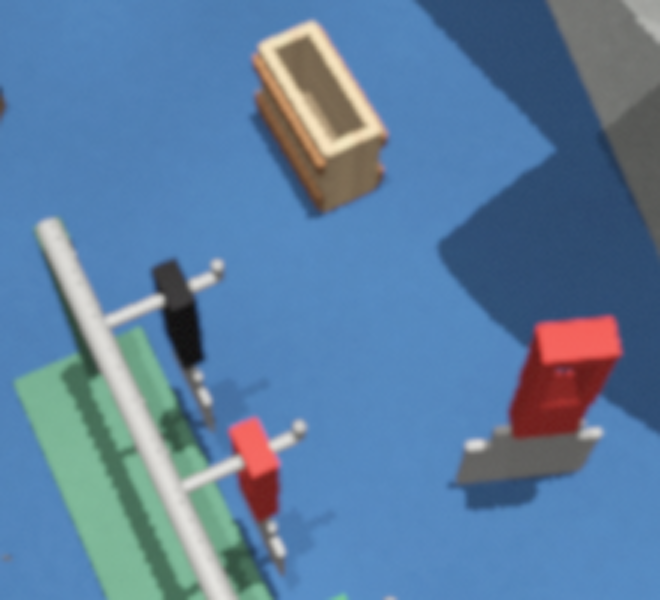

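```bash
python3 - <<'E'
from h import *
T=imaging.grab_frame('top'); S=imaging.grab_frame('scene')
print('cams',-T['R'].T@T['t'],-S['R'].T@S['t'])
def crop(f,x0,y0,w,h,k,n):
    cv2.imwrite(n,cv2.resize(f['img'][y0:y0+h,x0:x0+w],None,fx=k,fy=k,interpolation=cv2.INTER_CUBIC))
crop(T,185,115,60,45,12,'pics/tr.png'); crop(T,310,175,85,60,9,'pics/tb.png'); crop(S,200,210,60,70,8,'pics/sr.png'); crop(S,215,80,64,75,8,'pics/sb.png')
tc=lambda p:np.array(p)/2.6+[95,80]
sc=lambda p:np.array(p)/3+[140,80]
print('tips T',onz(T,tc([(134,210),(289,181),(448,153)]),.25).round(4))
print('tips S',onz(S,np.array([(268,283)]+list(sc([(299,428),(217,268)]))),.252).round(4))
print('rail T',onz(T,tc([(15,124),(532,32)]),.238).round(4))
print('decoy top T',onz(T,[(199,256),(221,229)],.24).round(3))
E
```

```text
cams [ 0.44672589 -0.01035318  1.02932468] [0.65826719 0.36308545 1.07011826]
tips T [[ 0.557   0.1961  0.25  ]
 [ 0.5757  0.0808  0.25  ]
 [ 0.5937 -0.038   0.25  ]]
tips S [[ 0.5591  0.2014  0.252 ]
 [ 0.574   0.0827  0.252 ]
 [ 0.5927 -0.0343  0.252 ]]
rail T [[ 0.6264  0.2886  0.238 ]
 [ 0.6872 -0.1049  0.238 ]]
decoy top T [[0.371 0.1   0.24 ]
 [0.422 0.056 0.24 ]]
```

View pics/tr.png

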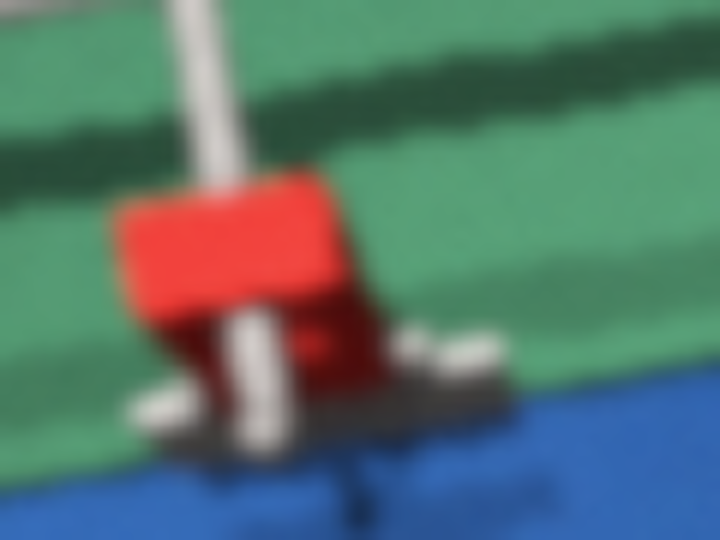

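View pics/tb.png

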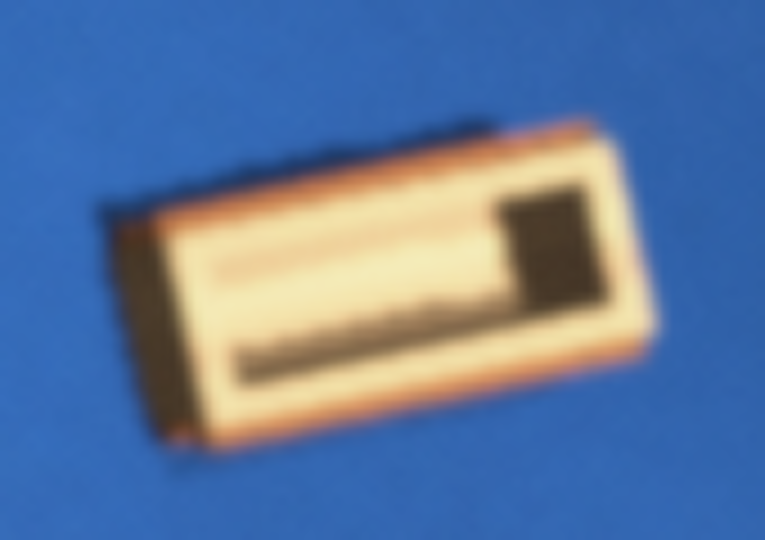

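View pics/sr.png

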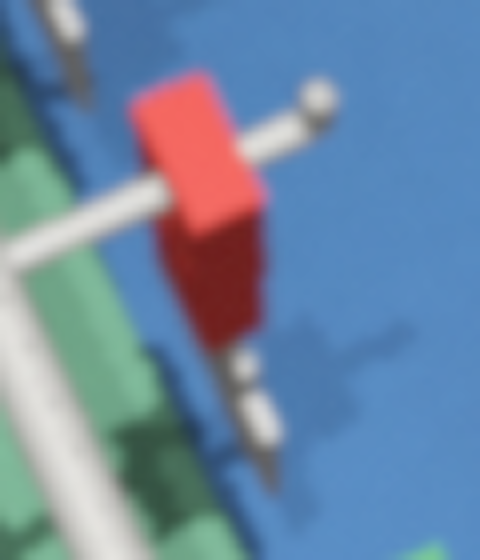

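View pics/sb.png

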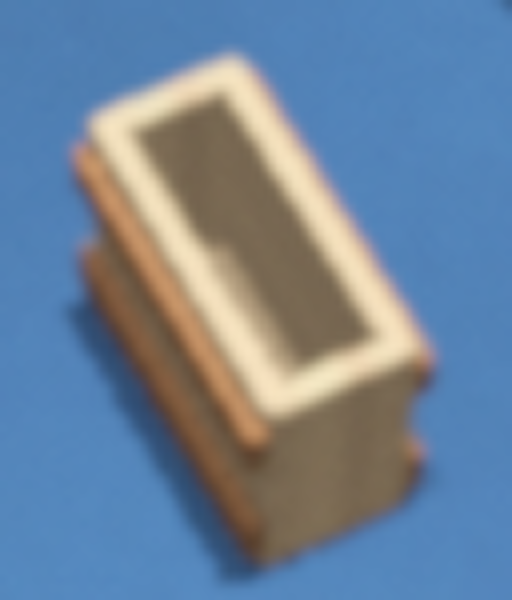

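```bash
python3 - <<'E'
from h import *
T=imaging.grab_frame('top'); S=imaging.grab_frame('scene')
def rep(n,P):
    c=P.mean(0); m=[(P[i]+P[(i+1)%4])/2 for i in range(4)]
    print(n,c.round(4),'sides',[round(float(np.linalg.norm(P[i]-P[(i+1)%4])*1e3),1) for i in range(4)])
    a,b=m[1]-m[3],m[0]-m[2]
    for v in(a,b): print('  len',np.linalg.norm(v).round(4),'ang',np.degrees(np.arctan2(v[1],v[0])).round(2))
rep('handle T',onz(T,np.array([(115,210),(322,172),(350,272),(138,320)])/12+[185,115],.25))
rep('handle S',onz(S,np.array([(132,108),(208,70),(268,198),(200,235)])/8+[200,210],.25))
rep('box T',onz(T,np.array([(165,240),(613,142),(655,330),(210,440)])/9+[310,175],.095))
rep('box Tin',onz(T,np.array([(213,265),(583,187),(608,297),(240,383)])/9+[310,175],.095))
rep('box S',onz(S,np.array([(90,125),(235,52),(415,345),(278,415)])/8+[215,80],.095))
s=readout.observe(); print(s['ee_pos'],s['ee_rot'])
E
```

```text
handle T [0.6037 0.0839 0.25  ] sides [33.9, 16.9, 35.0, 18.3]
  len 0.0345 ang -79.74
  len 0.0176 ang 12.42
handle S [0.6021 0.0861 0.25  ] sides [19.3, 33.3, 17.4, 33.8]
  len 0.0183 ang -167.82
  len 0.0335 ang -80.74
box T [ 0.4596 -0.2424  0.095 ] sides [117.8, 49.2, 117.5, 52.2]
  len 0.1176 ang -78.43
  len 0.0507 ang 10.43
box Tin [ 0.4608 -0.2425  0.095 ] sides [97.1, 28.8, 96.9, 30.8]
  len 0.097 ang -79.0
  len 0.0298 ang 10.64
box S [ 0.4594 -0.2409  0.095 ] sides [51.1, 115.7, 46.8, 114.8]
  len 0.049 ang -165.92
  len 0.1153 ang -78.74
[ 0.30687015 -0.62913452  0.2138646 ] [-3.14150015e+00  1.46693459e-05  4.53810585e-01]
```

>>> {"method": "move_arm", "body": {
  "deltas": [
    {"dp": [0,0,-0.8],"turn": 0.7},
    {"dp": [0,0,-0.8],"turn": 0.7},
    {"dp": [0,0,-0.8],"turn": 0.7},
    {"dp": [0,0,0],"turn": 0.73},
    {"dp": [0,0,0],"turn": 0}
  ],
  "jaw": 1
}}

```text
time: 0.87
ee_pos: [0.3064, -0.6281, 0.3121]
ee_rot: [-3.138, 0.001, 0.145]
contact_force: [0.2, 0.4, -0.5]
width: 0.0908
```

```bash
cat > to.py <<'E'
from h import *
import sys
def go(x,y,z,yaw=None):
    s=readout.observe(); p=s['ee_pos'];a=s['ee_rot'][2]
    d=np.array([x,y,z])-p; c,sn=np.cos(a),np.sin(a)
    print('t',round(float(s['time']),2),'p',p.round(4),'rpy',np.degrees(s['ee_rot']).round(2),'w',round(float(s['width']),4),'F',np.round(s['contact_force'],1))
    print('units',(np.array([c*d[0]+sn*d[1],sn*d[0]-c*d[1],-d[2]])/.04).round(3),'turn',None if yaw is None else round((np.degrees(a)-yaw)/6,3))
if __name__=='__main__': go(*map(float,sys.argv[1:]))
E
python3 to.py .603 .085 .30 9
```

```text
t 0.87 p [ 0.3064 -0.6281  0.3121] rpy [-1.7977e+02  7.0000e-02  8.2800e+00] w 0.0908 F [ 0.2  0.4 -0.5]
units [  9.906 -16.572   0.303] turn -0.12
```

>>> {"method": "move_arm", "body": {
  "deltas": [
    {"dp": [0.41,-0.69,0],"turn": -0.12},
    {"dp": [0.41,-0.69,0],"turn": 0},
    {"dp": [0.41,-0.69,0],"turn": 0},
    {"dp": [0.41,-0.69,0],"turn": 0},
    {"dp": [0.41,-0.69,0],"turn": 0},
    {"dp": [0.41,-0.69,0],"turn": 0},
    {"dp": [0.41,-0.69,0],"turn": 0},
    {"dp": [0.41,-0.69,0],"turn": 0}
  ]
}}

```text
time: 1.53
ee_pos: [0.3994, -0.3827, 0.3081]
ee_rot: [-3.135, 0.003, 0.173]
contact_force: [0.2, -0.4, 0.0]
width: 0.0912
```

>>> {"method": "move_arm", "body": {
  "deltas": [
    {"dp": [0.41,-0.69,0],"turn": 0},
    {"dp": [0.41,-0.69,0],"turn": 0},
    {"dp": [0.41,-0.69,0],"turn": 0},
    {"dp": [0.41,-0.69,0],"turn": 0},
    {"dp": [0.41,-0.69,0],"turn": 0},
    {"dp": [0.41,-0.69,0],"turn": 0},
    {"dp": [0.41,-0.69,0],"turn": 0},
    {"dp": [0,0,0],"turn": 0}
  ]
}}

```text
time: 2.2
ee_pos: [0.478, -0.156, 0.3042]
ee_rot: [-3.131, 0.007, 0.198]
contact_force: [-1.1, -0.3, -0.2]
width: 0.0911
```

```bash
python3 to.py .603 .085 .30 9
```

```text
t 2.2 p [ 0.478  -0.156   0.3042] rpy [-179.38    0.39   11.37] w 0.0911 F [-1.1 -0.3 -0.2]
units [ 4.252 -5.292  0.106] turn 0.395
```

>>> {"method": "move_arm", "body": {
  "deltas": [
    {"dp": [0.45,-0.58,0],"turn": 0.2},
    {"dp": [0.45,-0.58,0],"turn": 0.15},
    {"dp": [0.45,-0.58,0],"turn": 0.1},
    {"dp": [0.45,-0.58,0],"turn": 0},
    {"dp": [0.45,-0.58,0],"turn": 0},
    {"dp": [0.45,-0.58,0],"turn": 0},
    {"dp": [0.45,-0.58,0],"turn": 0},
    {"dp": [0.3,-0.4,0],"turn": 0}
  ]
}}

```text
time: 2.87
ee_pos: [0.5845, 0.0504, 0.3002]
ee_rot: [-3.131, 0.013, 0.169]
contact_force: [-0.1, -0.7, -0.2]
width: 0.0912
```

>>> {"method": "move_arm", "body": {
  "deltas": [
    {"dp": [0,0,0],"turn": 0},
    {"dp": [0,0,0],"turn": 0}
  ]
}}

```text
time: 3.03
ee_pos: [0.5853, 0.0532, 0.2985]
ee_rot: [-3.13, 0.014, 0.177]
contact_force: [-0.5, -0.0, -0.3]
width: 0.091
```

```bash
python3 to.py .603 .085 .30 9
```

```text
t 3.03 p [0.5853 0.0532 0.2985] rpy [-179.34    0.82   10.17] w 0.091 F [-0.5 -0.  -0.3]
units [ 0.575 -0.705 -0.036] turn 0.194
```

>>> {"method": "move_arm", "body": {
  "deltas": [
    {"dp": [0.3,-0.4,0],"turn": 0.15},
    {"dp": [0.25,-0.35,0],"turn": 0.1},
    {"dp": [0,0,0],"turn": 0},
    {"dp": [0,0,0],"turn": 0}
  ]
}}

```text
time: 3.37
ee_pos: [0.6007, 0.084, 0.2966]
ee_rot: [-3.131, 0.018, 0.154]
contact_force: [-0.0, 0.1, 0.7]
width: 0.0914
```

```bash
python3 to.py .603 .085 .196 9; python3 - <<'E'
from h import *
f=imaging.grab_frame('wrist'); cv2.imwrite('pics/w1.png',f['img'])
f=imaging.grab_frame('scene'); cv2.imwrite('pics/s1.png',f['img'][80:330,100:400].repeat(2,0).repeat(2,1))
E
```

```text
t 3.37 p [0.6007 0.084  0.2966] rpy [-179.38    1.02    8.85] w 0.0914 F [-0.   0.1  0.7]
units [ 0.062 -0.016  2.515] turn -0.026
```

View pics/w1.png

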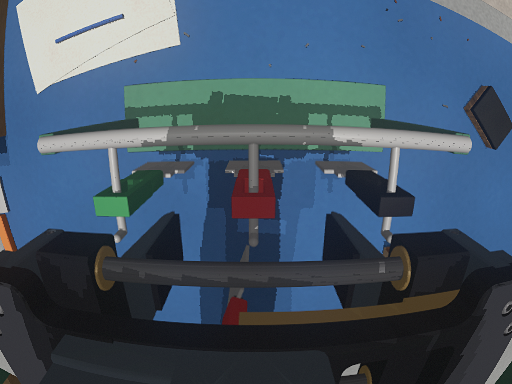

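View pics/s1.png

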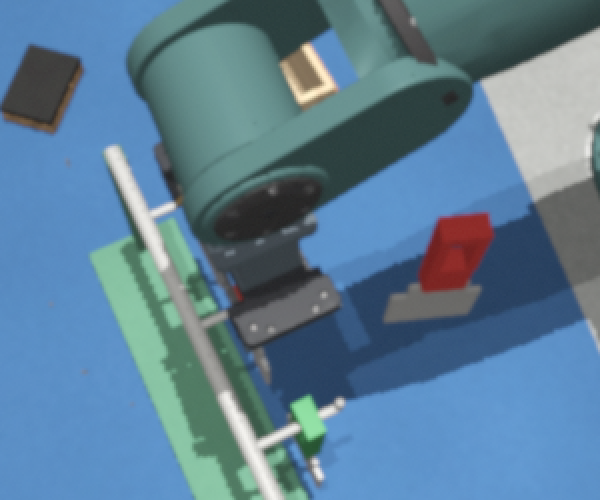

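>>> {"method": "move_arm", "body": {
  "deltas": [
    {"dp": [0.03,0,0.3],"turn": 0},
    {"dp": [0.03,0,0.3],"turn": 0},
    {"dp": [0,0,0.3],"turn": 0},
    {"dp": [0,0,0.3],"turn": 0},
    {"dp": [0,0,0.3],"turn": 0},
    {"dp": [0,0,0.3],"turn": 0},
    {"dp": [0,0,0],"turn": 0}
  ]
}}

```text
time: 4.05
ee_pos: [0.5994, 0.0814, 0.2157]
ee_rot: [-3.131, 0.02, 0.152]
contact_force: [-0.6, -1.1, -0.2]
width: 0.0912
```

```bash
python3 to.py .603 .085 .196 9
```

```text
t 4.05 p [0.5994 0.0814 0.2157] rpy [-179.39    1.13    8.71] w 0.0912 F [-0.6 -1.1 -0.2]
units [ 0.102 -0.075  0.492] turn -0.048
```

>>> {"method": "move_arm", "body": {
  "deltas": [
    {"dp": [0.06,-0.05,0.25],"turn": 0},
    {"dp": [0.05,-0.03,0.24],"turn": -0.03},
    {"dp": [0,0,0],"turn": 0},
    {"dp": [0,0,0],"turn": 0}
  ]
}}

```text
time: 4.38
ee_pos: [0.6032, 0.086, 0.193]
ee_rot: [-3.131, 0.021, 0.156]
contact_force: [-0.6, 0.1, 0.8]
width: 0.0912
```

```bash
python3 to.py .603 .085 .196 9; python3 - <<'E'
from h import *
f=imaging.grab_frame('wrist'); cv2.imwrite('pics/w2.png',f['img'])
E
```

```text
t 4.38 p [0.6032 0.086  0.193 ] rpy [-179.38    1.19    8.93] w 0.0912 F [-0.6  0.1  0.8]
units [-0.008  0.025 -0.075] turn -0.012
```

View pics/w2.png

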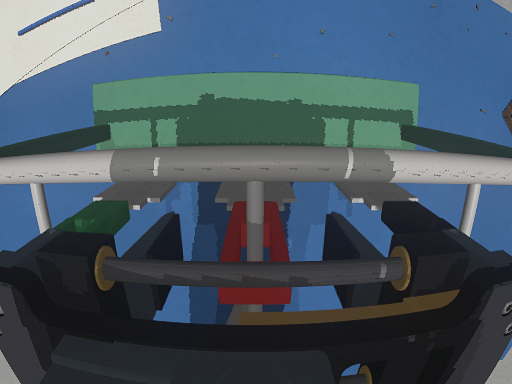

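The wrist view shows the red handle centred between the fingers at about (255,265), with the hook rod in its slot. Closing the jaws.

>>> {"method": "move_arm", "body": {
  "deltas": [
    {"dp": [0,0,-0.05],"turn": 0},
    {"dp": [0,0,0],"turn": 0},
    {"dp": [0,0,0],"turn": 0},
    {"dp": [0,0,0],"turn": 0},
    {"dp": [0,0,0],"turn": 0},
    {"dp": [0,0,0],"turn": 0},
    {"dp": [0,0,0],"turn": 0},
    {"dp": [0,0,0],"turn": 0}
  ],
  "jaw": -1
}}

```text
time: 5.1
ee_pos: [0.6044, 0.0861, 0.1979]
ee_rot: [-3.131, 0.017, 0.156]
contact_force: [0.2, 0.8, -0.5]
width: 0.0408
```

```bash
python3 to.py .603 .085 .222 9
```

```text
t 5.1 p [0.6044 0.0861 0.1979] rpy [-179.39    0.97    8.93] w 0.0408 F [ 0.2  0.8 -0.5]
units [-0.039  0.021 -0.602] turn -0.012
```

>>> {"method": "move_arm", "body": {
  "deltas": [
    {"dp": [0,0,0],"turn": 0},
    {"dp": [0,0,0],"turn": 0},
    {"dp": [0,0,0],"turn": 0},
    {"dp": [0,0,0],"turn": 0}
  ]
}}

```text
time: 5.43
ee_pos: [0.6044, 0.0861, 0.1979]
ee_rot: [-3.131, 0.017, 0.156]
contact_force: [0.9, -0.8, 0.7]
width: 0.0339
```

>>> {"method": "move_arm", "body": {
  "deltas": [
    {"dp": [0,0,0],"turn": 0},
    {"dp": [0,0,0],"turn": 0}
  ]
}}

```text
time: 5.6
ee_pos: [0.6044, 0.086, 0.1979]
ee_rot: [-3.131, 0.017, 0.156]
contact_force: [-0.6, 0.1, 1.1]
width: 0.034
```

>>> {"method": "move_arm", "body": {
  "deltas": [
    {"dp": [0,0,-0.16],"turn": 0},
    {"dp": [0,0,-0.16],"turn": 0},
    {"dp": [0,0,-0.16],"turn": 0},
    {"dp": [0,0,-0.16],"turn": 0},
    {"dp": [0,0,0],"turn": 0},
    {"dp": [0,0,0],"turn": 0}
  ]
}}

```text
time: 6.1
ee_pos: [0.6047, 0.0858, 0.2263]
ee_rot: [-3.131, 0.017, 0.156]
contact_force: [0.3, 0.0, -1.4]
width: 0.0341
```

```bash
python3 to.py .603 .085 .224 9; python3 - <<'E'
from h import *
f=imaging.grab_frame('wrist'); cv2.imwrite('pics/w3.png',f['img'])
f=imaging.grab_frame('scene'); cv2.imwrite('pics/s3.png',f['img'][130:330,140:340].repeat(3,0).repeat(3,1))
E
```

```text
t 6.1 p [0.6047 0.0858 0.2263] rpy [-179.39    0.99    8.93] w 0.0341 F [ 0.3  0.  -1.4]
units [-0.044  0.014  0.058] turn -0.012
```

View pics/w3.png

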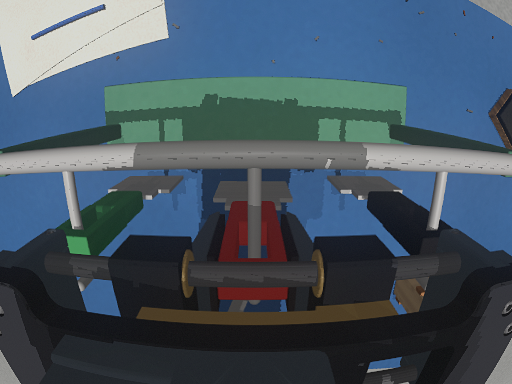

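View pics/s3.png

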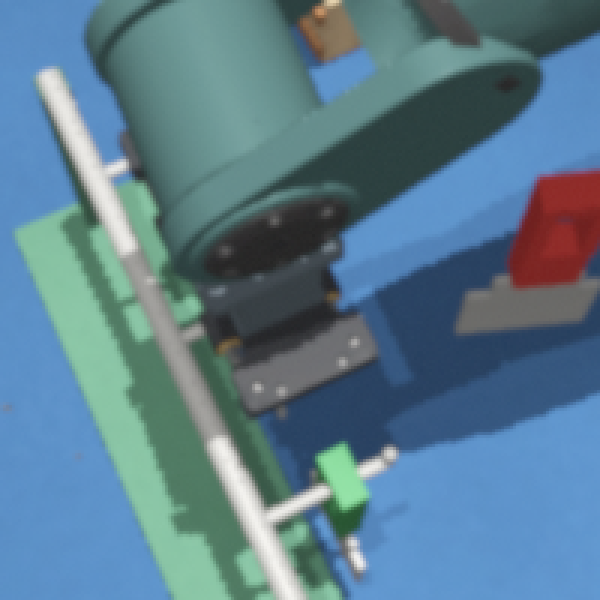

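>>> {"method": "move_arm", "body": {
  "deltas": [
    {"dp": [-0.2,0,0.03],"turn": 0},
    {"dp": [-0.2,0,0.03],"turn": 0},
    {"dp": [-0.2,0,0.01],"turn": 0},
    {"dp": [-0.2,0,0.01],"turn": 0}
  ]
}}

```text
time: 6.53
ee_pos: [0.5704, 0.0805, 0.2219]
ee_rot: [-3.131, 0.019, 0.156]
contact_force: [0.7, 0.1, -2.1]
width: 0.0339
```

```bash
python3 to.py .526 .073 .224 9
```

```text
t 6.53 p [0.5704 0.0805 0.2219] rpy [-179.38    1.09    8.93] w 0.0339 F [ 0.7  0.1 -2.1]
units [-1.124  0.013 -0.052] turn -0.011
```

>>> {"method": "move_arm", "body": {
  "deltas": [
    {"dp": [-0.2,0,-0.05],"turn": 0},
    {"dp": [-0.2,0,-0.02],"turn": 0},
    {"dp": [-0.2,0,0],"turn": 0},
    {"dp": [-0.2,0,0],"turn": 0},
    {"dp": [-0.2,0,0],"turn": 0},
    {"dp": [-0.2,0,0],"turn": 0},
    {"dp": [0,0,0],"turn": 0}
  ]
}}

```text
time: 7.12
ee_pos: [0.5149, 0.0719, 0.2258]
ee_rot: [-3.131, 0.02, 0.156]
contact_force: [0.4, 0.7, -2.2]
width: 0.0339
```

```bash
python3 to.py .52 .073 .30 9; python3 - <<'E'
from h import *
f=imaging.grab_frame('wrist'); cv2.imwrite('pics/w4.png',f['img'])
f=imaging.grab_frame('scene'); cv2.imwrite('pics/s4.png',f['img'][130:330,140:380].repeat(3,0).repeat(3,1))
E
```

```text
t 7.12 p [0.5149 0.0719 0.2258] rpy [-179.38    1.16    8.93] w 0.0339 F [ 0.4  0.7 -2.2]
units [ 0.129 -0.009 -1.855] turn -0.011
```

View pics/w4.png

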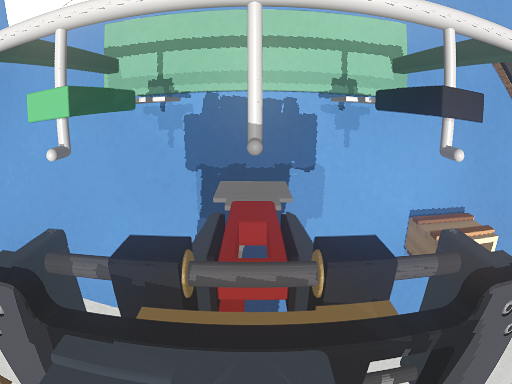

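View pics/s4.png

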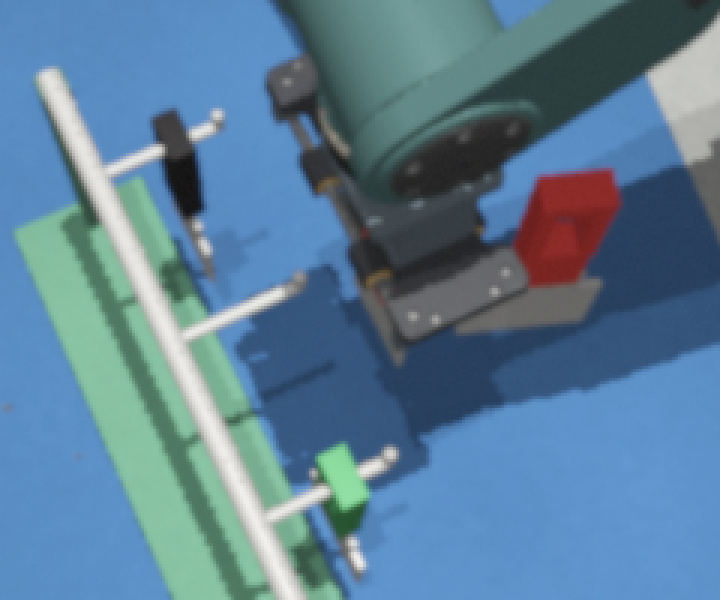

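>>> {"method": "move_arm", "body": {
  "deltas": [
    {"dp": [0,0,-0.3],"turn": 0},
    {"dp": [0,0,-0.3],"turn": 0},
    {"dp": [0,0,-0.3],"turn": 0},
    {"dp": [0,0,-0.3],"turn": 0},
    {"dp": [0,0,-0.3],"turn": 0},
    {"dp": [0,0,0],"turn": 0}
  ]
}}

```text
time: 7.72
ee_pos: [0.5202, 0.0718, 0.2939]
ee_rot: [-3.131, 0.017, 0.156]
contact_force: [0.1, -0.5, 0.5]
width: 0.0339
```

```bash
python3 to.py .4597 -.2417 .285 11.2
```

```text
t 7.72 p [0.5202 0.0718 0.2939] rpy [-179.39    0.98    8.93] w 0.0339 F [ 0.1 -0.5  0.5]
units [-2.71   7.507  0.224] turn -0.378
```

>>> {"method": "move_arm", "body": {
  "deltas": [
    {"dp": [-0.17,0.47,0],"turn": 0},
    {"dp": [-0.17,0.47,0],"turn": 0},
    {"dp": [-0.17,0.47,0],"turn": 0},
    {"dp": [-0.17,0.47,0],"turn": 0},
    {"dp": [-0.17,0.47,0],"turn": 0},
    {"dp": [-0.17,0.47,0],"turn": 0},
    {"dp": [-0.17,0.47,0],"turn": 0},
    {"dp": [-0.17,0.47,0],"turn": 0}
  ]
}}

```text
time: 8.38
ee_pos: [0.4919, -0.0887, 0.2976]
ee_rot: [-3.132, 0.011, 0.161]
contact_force: [0.7, 0.6, -0.7]
width: 0.0339
```

```bash
python3 to.py .4597 -.2417 .285 11.2
```

```text
t 8.38 p [ 0.4919 -0.0887  0.2976] rpy [-179.43    0.6     9.23] w 0.0339 F [ 0.7  0.6 -0.7]
units [-1.409  3.645  0.314] turn -0.328
```

>>> {"method": "move_arm", "body": {
  "deltas": [
    {"dp": [-0.17,0.46,0],"turn": -0.1},
    {"dp": [-0.17,0.46,0],"turn": -0.1},
    {"dp": [-0.17,0.46,0],"turn": -0.1},
    {"dp": [-0.17,0.46,0],"turn": 0},
    {"dp": [-0.17,0.46,0],"turn": 0},
    {"dp": [-0.17,0.46,0],"turn": 0},
    {"dp": [-0.17,0.4,0],"turn": 0},
    {"dp": [0,0,0],"turn": 0}
  ]
}}

```text
time: 9.05
ee_pos: [0.4674, -0.2317, 0.299]
ee_rot: [-3.133, 0.008, 0.192]
contact_force: [0.1, 1.2, -0.9]
width: 0.0338
```

```bash
python3 to.py .4597 -.2417 .285 11.2
```

```text
t 9.05 p [ 0.4674 -0.2317  0.299 ] rpy [-179.53    0.46   11.02] w 0.0338 F [ 0.1  1.2 -0.9]
units [-0.237  0.209  0.351] turn -0.031
```

>>> {"method": "move_arm", "body": {
  "deltas": [
    {"dp": [-0.15,0.13,0.15],"turn": -0.03},
    {"dp": [-0.1,0.1,0.15],"turn": 0},
    {"dp": [0,0,0],"turn": 0},
    {"dp": [0,0,0],"turn": 0}
  ]
}}

```text
time: 9.38
ee_pos: [0.4586, -0.2432, 0.2858]
ee_rot: [-3.133, 0.008, 0.195]
contact_force: [0.2, -0.0, -1.7]
width: 0.0339
```

```bash
python3 to.py .4597 -.2417 .146 11.2; python3 - <<'E'
from h import *
f=imaging.grab_frame('wrist'); cv2.imwrite('pics/w5.png',f['img'])
f=imaging.grab_frame('scene'); cv2.imwrite('pics/s5.png',cv2.resize(f['img'][60:260,140:340],None,fx=3,fy=3,interpolation=cv2.INTER_CUBIC))
f=imaging.grab_frame('top'); cv2.imwrite('pics/t5.png',cv2.resize(f['img'][120:280,260:460],None,fx=3.5,fy=3.5,interpolation=cv2.INTER_CUBIC))
E
```

```text
t 9.38 p [ 0.4586 -0.2432  0.2858] rpy [-179.51    0.46   11.18] w 0.0339 F [ 0.2 -0.  -1.7]
units [ 0.034 -0.03   3.495] turn -0.004
```

View pics/w5.png

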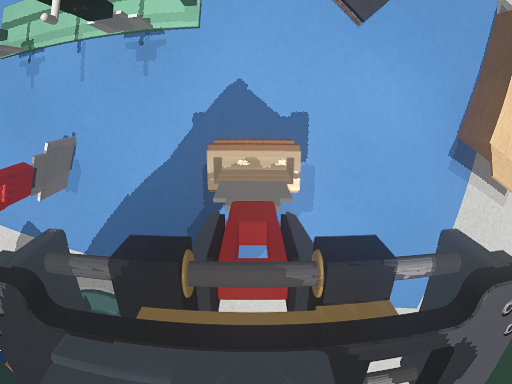

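View pics/s5.png

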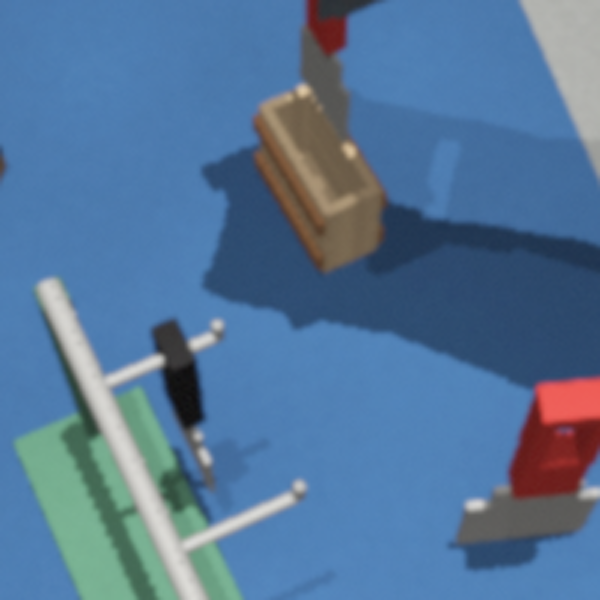

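View pics/t5.png

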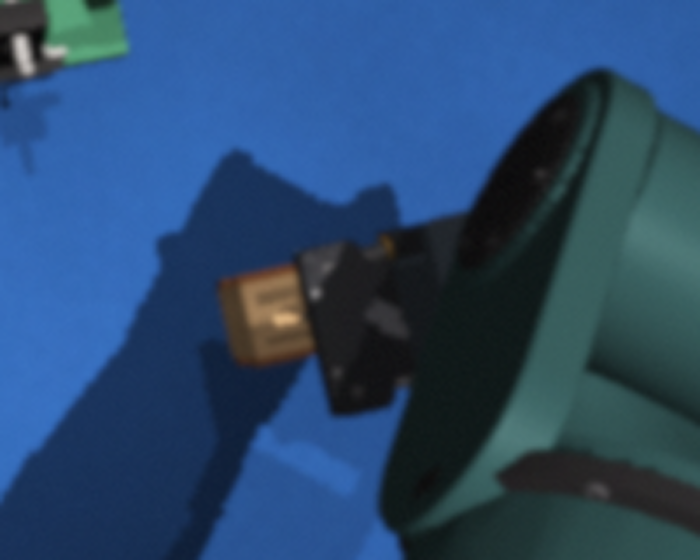

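```bash
python3 - <<'E'
from h import *
f=imaging.grab_frame('wrist')
def fp(X):
    p=np.atleast_2d(X)@f['R'].T+f['t']; q=np.hypot(p[:,0],p[:,1]); th=np.arctan2(q,p[:,2])
    return f['mtx'][[0,1],[2,2]]+f['mtx'][0,0]*(th/q)[:,None]*p[:,:2]
s=readout.observe();p=s['ee_pos'];a=s['ee_rot'][2]
def box(c,a,hx,hy,z):
    ex=np.array([np.cos(a),np.sin(a)]);ey=np.array([-ex[1],ex[0]])
    return np.array([[*(np.array(c)+i*hx*ex+j*hy*ey),z] for i,j in((1,1),(1,-1),(-1,-1),(-1,1))])
b=np.radians(11.2)
im=f['img'].copy()
x0,y0,w,h,k=190,120,140,120,5
im=cv2.resize(im[y0:y0+h,x0:x0+w],None,fx=k,fy=k,interpolation=cv2.INTER_CUBIC)
for P,c in((box([.4597,-.2417],b,.025,.058,.095),(0,255,0)),(box([.4597,-.2417],b,.017,.05,.095),(0,255,255)),(box(p[:2],a,.002,.035,p[2]-.138),(255,0,255)),(box(p[:2],a,.009,.017,p[2]-.138+.19),(255,255,0))):
    cv2.polylines(im,[((fp(P)-[x0,y0]+.5)*k).astype(int)],True,c,1)
cv2.imwrite('pics/w6.png',im)
E
```

```text
(no output)
```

View pics/w6.png

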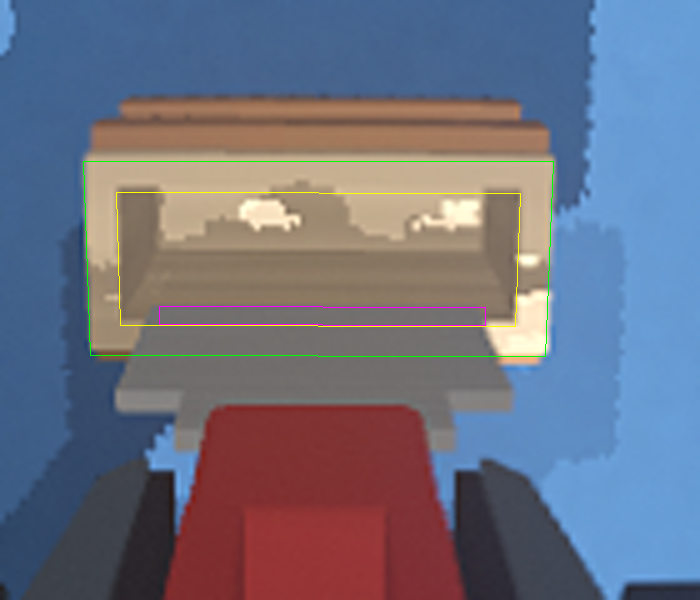

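The overlay confirms the fit: the predicted blade edge (magenta) lies on the real edge, and the box outlines lie on its rim, within about 1 px. Lowering.

>>> {"method": "move_arm", "body": {
  "deltas": [
    {"dp": [0.03,-0.03,0.2],"turn": 0},
    {"dp": [0,0,0.2],"turn": 0},
    {"dp": [0,0,0.2],"turn": 0},
    {"dp": [0,0,0.2],"turn": 0},
    {"dp": [0,0,0.2],"turn": 0},
    {"dp": [0,0,0],"turn": 0}
  ]
}}

```text
time: 10.08
ee_pos: [0.46, -0.2402, 0.242]
ee_rot: [-3.134, 0.007, 0.197]
contact_force: [-0.5, 0.7, -1.9]
width: 0.0336
```

```bash
python3 to.py .4597 -.2417 .146 11.2
```

```text
t 10.08 p [ 0.46   -0.2402  0.242 ] rpy [-179.54    0.41   11.29] w 0.0336 F [-0.5  0.7 -1.9]
units [-0.015  0.036  2.4  ] turn 0.015
```

>>> {"method": "move_arm", "body": {
  "deltas": [
    {"dp": [-0.01,0.03,0.25],"turn": 0},
    {"dp": [0,0,0.25],"turn": 0},
    {"dp": [0,0,0.25],"turn": 0},
    {"dp": [0,0,0.25],"turn": 0},
    {"dp": [0,0,0],"turn": 0}
  ]
}}

```text
time: 10.5
ee_pos: [0.4591, -0.2412, 0.1971]
ee_rot: [-3.133, 0.008, 0.197]
contact_force: [-0.8, 0.5, -3.0]
width: 0.0343
```

```bash
python3 to.py .4597 -.2417 .146 11.2
```

```text
t 10.5 p [ 0.4591 -0.2412  0.1971] rpy [-179.51    0.45   11.28] w 0.0343 F [-0.8  0.5 -3. ]
units [0.012 0.014 1.278] turn 0.013
```

>>> {"method": "move_arm", "body": {
  "deltas": [
    {"dp": [0,0.01,0.2],"turn": 0},
    {"dp": [0,0,0.2],"turn": 0},
    {"dp": [0,0,0.2],"turn": 0},
    {"dp": [0,0,0.2],"turn": 0},
    {"dp": [0,0,0],"turn": 0}
  ]
}}

```text
time: 10.92
ee_pos: [0.459, -0.2415, 0.1616]
ee_rot: [-3.133, 0.008, 0.197]
contact_force: [-0.2, -0.2, -1.7]
width: 0.0341
```

>>> {"method": "move_arm", "body": {
  "deltas": [
    {"dp": [0,0,0.07],"turn": 0},
    {"dp": [0,0,0.07],"turn": 0},
    {"dp": [0,0,0],"turn": 0}
  ]
}}

```text
time: 11.17
ee_pos: [0.459, -0.2415, 0.1552]
ee_rot: [-3.133, 0.008, 0.197]
contact_force: [0.8, 0.1, -1.6]
width: 0.0339
```

```bash
python3 to.py .4597 -.2417 .146 11.2
```

```text
t 11.17 p [ 0.459  -0.2415  0.1552] rpy [-179.5     0.46   11.28] w 0.0339 F [ 0.8  0.1 -1.6]
units [0.016 0.009 0.23 ] turn 0.013
```

>>> {"method": "move_arm", "body": {
  "deltas": [
    {"dp": [0,0,0.06],"turn": 0},
    {"dp": [0,0,0.06],"turn": 0},
    {"dp": [0,0,0],"turn": 0}
  ]
}}

```text
time: 11.42
ee_pos: [0.4594, -0.2417, 0.1506]
ee_rot: [-3.134, 0.007, 0.197]
contact_force: [-1.0, 0.5, -1.8]
width: 0.0338
```

>>> {"method": "move_arm", "body": {
  "deltas": [
    {"dp": [0,0,0.05],"turn": 0},
    {"dp": [0,0,0],"turn": 0}
  ]
}}

```text
time: 11.58
ee_pos: [0.4595, -0.2418, 0.1486]
ee_rot: [-3.134, 0.007, 0.197]
contact_force: [-1.1, 0.3, -1.3]
width: 0.0337
```

>>> {"method": "move_arm", "body": {
  "deltas": [
    {"dp": [0,0,0.04],"turn": 0},
    {"dp": [0,0,0],"turn": 0}
  ]
}}

```text
time: 11.75
ee_pos: [0.4596, -0.2418, 0.147]
ee_rot: [-3.134, 0.006, 0.197]
contact_force: [0.5, 0.2, -1.8]
width: 0.0339
```

>>> {"method": "move_arm", "body": {
  "deltas": [
    {"dp": [0,0,0.03],"turn": 0},
    {"dp": [0,0,0],"turn": 0}
  ]
}}

```text
time: 11.92
ee_pos: [0.46, -0.242, 0.1462]
ee_rot: [-3.135, 0.006, 0.197]
contact_force: [-0.5, -0.8, -2.7]
width: 0.0337
```

>>> {"method": "move_arm", "body": {
  "deltas": [
    {"dp": [0,0,0.03],"turn": 0},
    {"dp": [0,0,0],"turn": 0}
  ]
}}

```text
time: 12.08
ee_pos: [0.4609, -0.2423, 0.1463]
ee_rot: [-3.135, 0.005, 0.197]
contact_force: [-0.6, -0.4, -1.9]
width: 0.0341
```

>>> {"method": "move_arm", "body": {
  "deltas": [
    {"dp": [-0.02,0,0.05],"turn": 0},
    {"dp": [0,0,0],"turn": 0}
  ]
}}

```text
time: 12.25
ee_pos: [0.4617, -0.243, 0.1463]
ee_rot: [-3.137, 0.002, 0.196]
contact_force: [-0.1, -0.3, -2.7]
width: 0.0337
```

>>> {"method": "move_arm", "body": {
  "deltas": [
    {"dp": [0,0,0.05],"turn": 0},
    {"dp": [0,0,0],"turn": 0}
  ]
}}

```text
time: 12.42
ee_pos: [0.4631, -0.2434, 0.1459]
ee_rot: [-3.138, -0.001, 0.196]
contact_force: [-0.3, -0.6, -1.9]
width: 0.0337
```

```bash
python3 - <<'E'
from h import *
s=readout.observe(); print(s['joint_pos'].round(3),s['contact_force'].round(2),s['torque'].round(2))
f=imaging.grab_frame('wrist'); cv2.imwrite('pics/w7.png',f['img'])
f=imaging.grab_frame('scene'); cv2.imwrite('pics/s7.png',cv2.resize(f['img'][60:200,180:320],None,fx=4,fy=4,interpolation=cv2.INTER_CUBIC))
E
```

```text
[-0.53   0.202  2.121  0.004  0.82   0.842] [-0.3  -0.56 -1.89] [0.02 0.02 0.03]
```

View pics/w7.png

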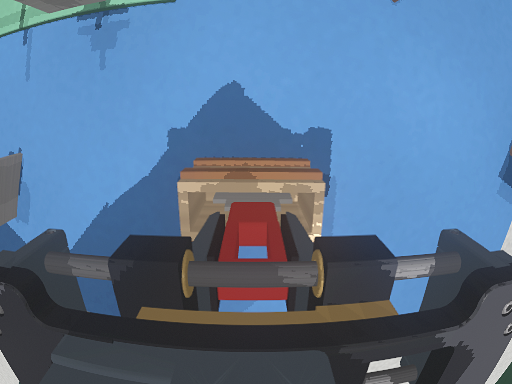

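View pics/s7.png

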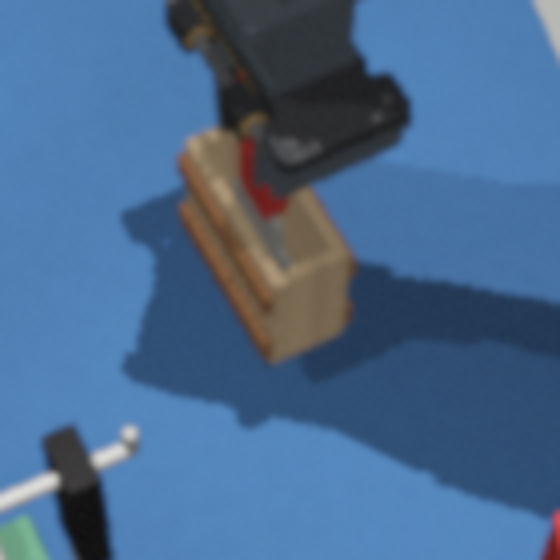

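>>> {"method": "move_arm", "body": {
  "deltas": [
    {"dp": [-0.06,0,0.08],"turn": 0},
    {"dp": [0,0,0],"turn": 0},
    {"dp": [0,0,0],"turn": 0}
  ]
}}

```text
time: 12.77
ee_pos: [0.4624, -0.2443, 0.1446]
ee_rot: [-3.139, -0.004, 0.196]
contact_force: [0.5, -0.4, -2.1]
width: 0.0337
```

```bash
python3 to.py .4597 -.2417 .146 11.2
```

```text
t 12.77 p [ 0.4624 -0.2443  0.1446] rpy [-179.87   -0.21   11.2 ] w 0.0337 F [ 0.5 -0.4 -2.1]
units [-0.054 -0.078 -0.035] turn 0.0
```

>>> {"method": "move_arm", "body": {
  "deltas": [
    {"dp": [-0.05,-0.04,0.08],"turn": 0},
    {"dp": [0,0,0],"turn": 0}
  ]
}}

```text
time: 12.93
ee_pos: [0.462, -0.2443, 0.1432]
ee_rot: [3.141, -0.007, 0.195]
contact_force: [-0.7, -0.3, -1.3]
width: 0.0339
```

>>> {"method": "move_arm", "body": {
  "deltas": [
    {"dp": [-0.05,0,0.08],"turn": 0},
    {"dp": [0,0,0],"turn": 0}
  ]
}}

```text
time: 13.1
ee_pos: [0.4617, -0.2454, 0.1418]
ee_rot: [3.139, -0.01, 0.195]
contact_force: [-0.5, 0.1, -1.5]
width: 0.0341
```

```bash
python3 to.py .4597 -.2417 .146 11.2; python3 - <<'E'
from h import *
s=readout.observe();p=s['ee_pos'];a=s['ee_rot'][2]
S=imaging.grab_frame('scene')
cv2.imwrite('pics/s8.png',cv2.resize(S['img'][60:160,190:290],None,fx=6,fy=6,interpolation=cv2.INTER_CUBIC))
E
```

```text
t 13.1 p [ 0.4617 -0.2454  0.1418] rpy [179.86  -0.58  11.18] w 0.0341 F [-0.5  0.1 -1.5]
units [-0.032 -0.1   -0.104] turn -0.004
```

View pics/s8.png

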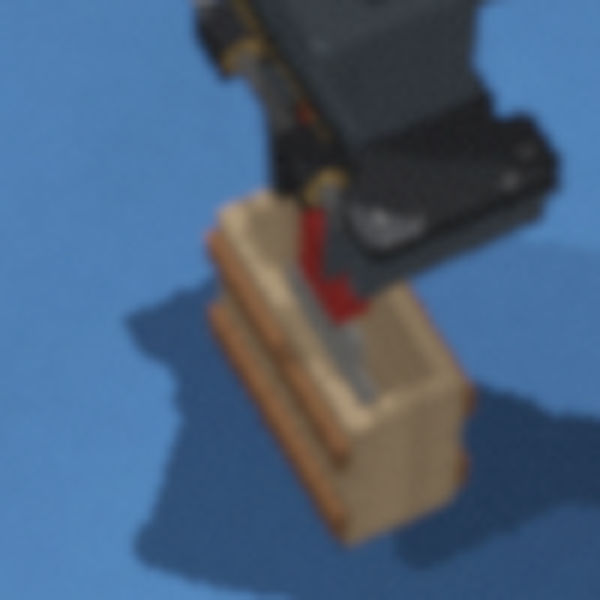

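```bash
python3 - <<'E'
from h import *
f=imaging.grab_frame('wrist'); cv2.imwrite('pics/w9.png',f['img'])
ims=[cv2.imread(f'pics/{n}.png')[180:320,200:310] for n in('w5','w7','w9')]
cv2.imwrite('pics/cmp.png',cv2.resize(np.hstack(ims),None,fx=2.4,fy=2.4,interpolation=cv2.INTER_CUBIC))
for n in('w3','w4','w5','w7','w9'):
    h=cv2.cvtColor(cv2.imread(f'pics/{n}.png'),cv2.COLOR_BGR2HSV)
    m=(cv2.inRange(h,(0,150,60),(8,255,255))|cv2.inRange(h,(172,150,60),(180,255,255)))
    m[:, :200]=0; m[:,310:]=0; m[:190]=0
    ys,xs=np.nonzero(m); rows=[(y,xs[ys==y].min(),xs[ys==y].max()) for y in(205,220,240,290,296)if (ys==y).any()]
    print(n,ys.min(),ys.max(),[tuple(map(int,q)) for q in rows])
E
```

```text
w3 201 299 [(205, 231, 273), (220, 228, 277), (240, 223, 282), (290, 218, 287), (296, 218, 286)]
w4 201 311 [(205, 231, 273), (220, 228, 277), (240, 223, 282), (290, 218, 287), (296, 218, 286)]
w5 201 298 [(205, 231, 273), (220, 228, 276), (240, 223, 282), (290, 218, 287), (296, 218, 286)]
w7 202 299 [(205, 231, 273), (220, 228, 276), (240, 223, 281), (290, 217, 287), (296, 218, 287)]
w9 203 304 [(205, 231, 273), (220, 228, 276), (240, 223, 282), (290, 216, 288), (296, 217, 288)]
```

View pics/cmp.png

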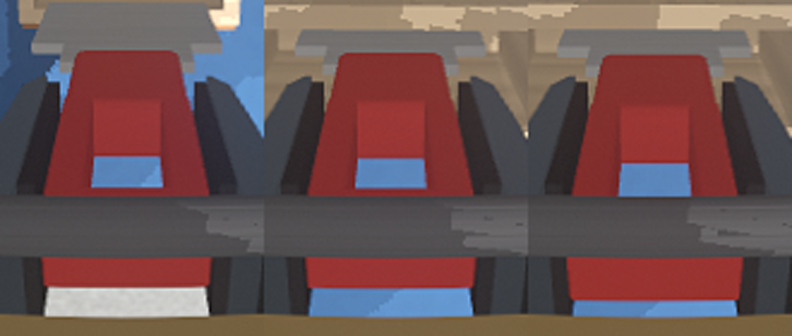

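The comparison shows the handle sliding up slightly between the pads (lower edge row 298→304). The blade has therefore been on the box floor since TCP z≈0.146, as predicted. Releasing.

>>> {"method": "move_arm", "body": {
  "deltas": [
    {"dp": [0,0,0],"turn": 0},
    {"dp": [0,0,0],"turn": 0},
    {"dp": [0,0,0],"turn": 0},
    {"dp": [0,0,0],"turn": 0},
    {"dp": [0,0,0],"turn": 0},
    {"dp": [0,0,0],"turn": 0}
  ],
  "jaw": 0
}}

```text
time: 13.7
ee_pos: [0.4598, -0.2447, 0.1393]
ee_rot: [3.141, -0.007, 0.195]
contact_force: [0.2, -0.1, -0.7]
width: 0.0457
```

```bash
python3 to.py .4597 -.2417 .27 11.2; python3 - <<'E'
from h import *
f=imaging.grab_frame('wrist'); cv2.imwrite('pics/w10.png',f['img'])
E
```

```text
t 13.7 p [ 0.4598 -0.2447  0.1393] rpy [179.97  -0.39  11.19] w 0.0457 F [ 0.2 -0.1 -0.7]
units [ 0.011 -0.075 -3.267] turn -0.001
```

View pics/w10.png

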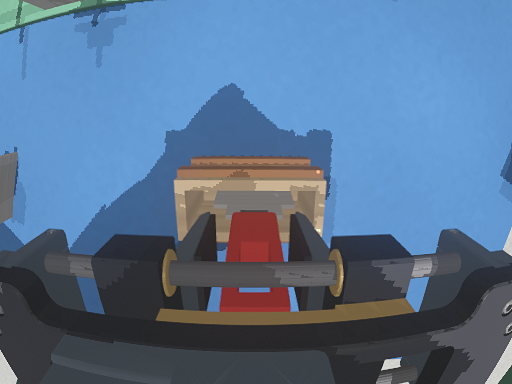

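>>> {"method": "move_arm", "body": {
  "deltas": [
    {"dp": [0,0,0],"turn": 0},
    {"dp": [0,0,0],"turn": 0},
    {"dp": [0,0,0],"turn": 0},
    {"dp": [0,0,0],"turn": 0},
    {"dp": [0,0,0],"turn": 0}
  ],
  "jaw": 0.7
}}

```text
time: 14.17
ee_pos: [0.4598, -0.2447, 0.1393]
ee_rot: [3.141, -0.007, 0.195]
contact_force: [0.4, -0.3, -0.6]
width: 0.0756
```

>>> {"method": "move_arm", "body": {
  "deltas": [
    {"dp": [0,0,-0.2],"turn": 0},
    {"dp": [0,0,-0.3],"turn": 0},
    {"dp": [0,0,-0.4],"turn": 0},
    {"dp": [0,0,-0.5],"turn": 0},
    {"dp": [0,0,-0.5],"turn": 0},
    {"dp": [0,0,-0.5],"turn": 0},
    {"dp": [0,0,-0.5],"turn": 0},
    {"dp": [0,0,-0.3],"turn": 0}
  ]
}}

```text
time: 14.83
ee_pos: [0.4575, -0.244, 0.2774]
ee_rot: [-3.141, -0.005, 0.195]
contact_force: [0.4, 0.3, 0.4]
width: 0.0774
```

>>> {"method": "move_arm", "body": {
  "deltas": [
    {"dp": [0,0.5,-0.3],"turn": 0},
    {"dp": [0,0.6,0],"turn": 0},
    {"dp": [0,0.6,0],"turn": 0},
    {"dp": [0,0.6,0],"turn": 0},
    {"dp": [0,0.6,0],"turn": 0},
    {"dp": [0,0.6,0],"turn": 0},
    {"dp": [0,0,0],"turn": 0},
    {"dp": [0,0,0],"turn": 0}
  ]
}}

```text
time: 15.5
ee_pos: [0.4868, -0.388, 0.3071]
ee_rot: [3.131, -0.015, 0.197]
contact_force: [0.7, 0.3, -0.2]
width: 0.0774
```

```bash
python3 to.py .4597 -.2417 .27 11.2; python3 - <<'E'
from h import *
f=imaging.grab_frame('scene'); cv2.imwrite('pics/s11.png',cv2.resize(f['img'][60:300,140:360],None,fx=2.5,fy=2.5,interpolation=cv2.INTER_CUBIC))
f=imaging.grab_frame('top'); cv2.imwrite('pics/t11.png',cv2.resize(f['img'][80:280,95:410],None,fx=2.5,fy=2.5,interpolation=cv2.INTER_CUBIC))
E
```

```text
t 15.5 p [ 0.4868 -0.388   0.3071] rpy [179.4   -0.89  11.3 ] w 0.0774 F [ 0.7  0.3 -0.2]
units [ 0.052 -3.72   0.928] turn 0.017
```

View pics/s11.png

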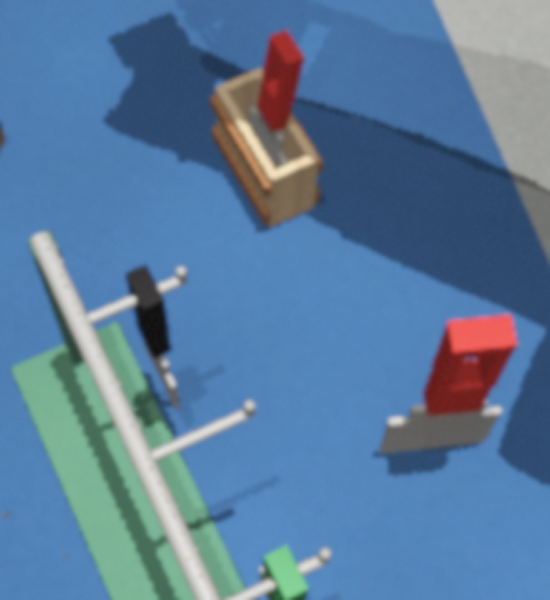

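View pics/t11.png

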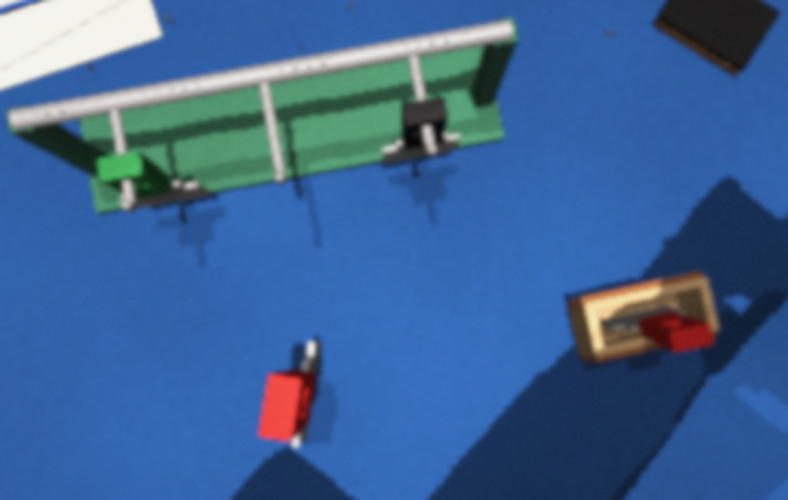

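>>> {"method": "move_arm", "body": {
  "deltas": [
    {"dp": [0,0,0],"turn": 0},
    {"dp": [0,0,0],"turn": 0},
    {"dp": [0,0,0],"turn": 0},
    {"dp": [0,0,0],"turn": 0},
    {"dp": [0,0,0],"turn": 0},
    {"dp": [0,0,0],"turn": 0}
  ]
}}

```text
time: 16.1
ee_pos: [0.4865, -0.3838, 0.3082]
ee_rot: [3.131, -0.016, 0.201]
contact_force: [0.2, -0.6, 0.7]
width: 0.0774
```

```bash
python3 - <<'E'
from h import *
T=imaging.grab_frame('top'); S=imaging.grab_frame('scene')
cv2.imwrite('pics/t12.png',cv2.resize(T['img'][170:240,310:400],None,fx=8,fy=8,interpolation=cv2.INTER_CUBIC))
cv2.imwrite('pics/s12.png',cv2.resize(S['img'][60:155,215:285],None,fx=6,fy=6,interpolation=cv2.INTER_CUBIC))
E
```

```text
(no output)
```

View pics/t12.png

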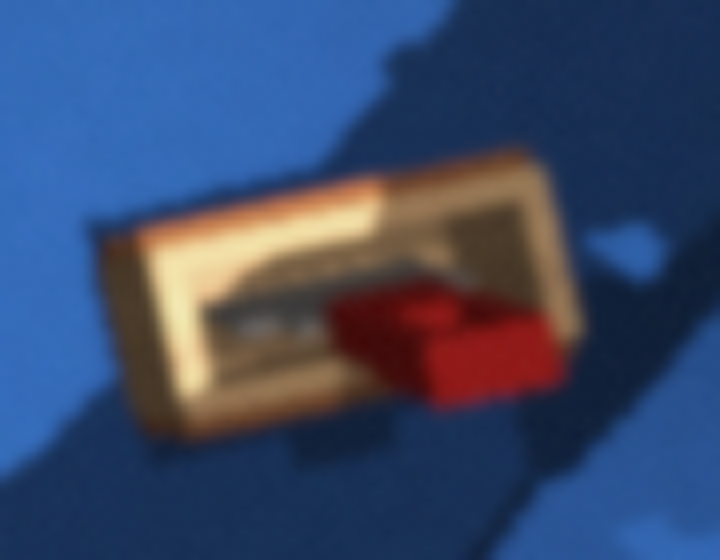

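View pics/s12.png

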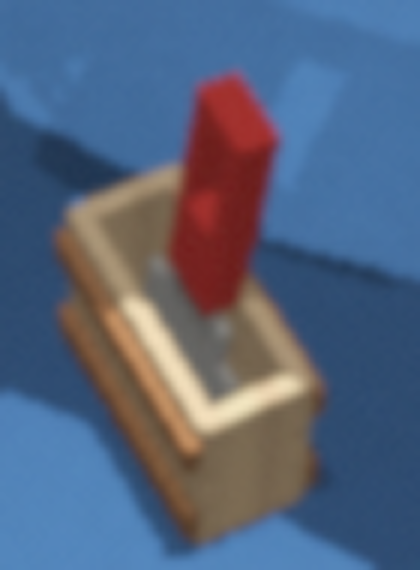

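```bash
python3 - <<'E'
from h import *
T=imaging.grab_frame('top'); S=imaging.grab_frame('scene')
a,d=ray(T,np.array([492,355])/8+[310,170]); b,e=ray(S,np.array([236,112])/6+[215,60])
d=d[0];e=e[0]
t=np.linalg.lstsq(np.c_[d,-e],b-a,rcond=None)[0]
P=a+t[0]*d;Q=b+t[1]*e; M=(P+Q)/2
print(P.round(4),Q.round(4))
c,s=np.cos(np.radians(11.2)),np.sin(np.radians(11.2)); v=M-[.4597,-.2417,.008]
print('box frame',v[0]*c+v[1]*s,-v[0]*s+v[1]*c,v[2],'lean vs centre',np.degrees(np.arctan2(np.hypot(v[0],v[1]),v[2])))
E
```

```text
[ 0.4422 -0.2492  0.196 ] [ 0.4409 -0.2485  0.1958]
box frame -0.019203598335883792 -0.003488472366605895 0.18786774066341005 lean vs centre 5.931271489762003
```

```bash
python3 -c "
from station import order; print(order.hand_in())"
```

```text
the job is handed in; nothing more can be done
None
```

I took the red-handled scraper off its hook and stood it blade first in the plywood box. The job is handed in at about 16 s of robot time.

**What I did:** I chose the smaller, hanging red scraper, not the larger one standing on the bench. I lifted it about 28 mm, drew it about 90 mm clear of the hook, and carried it past the black hook on the robot's side. I then lowered it into the box, let go and backed the arm away.

**Last checks:**
- **Scraper:** the top of the handle is about 188 mm above the box floor, so the blade is on the floor. It leans about 6–9° towards the robot, within the 18° allowed.
- **Bystanders:** the green and black scrapers still hang on their hooks.
- **Robot:** the arm is clear of everything, and the force readings I saw stayed around 3 N or below.

**What did not agree:** the force reading did not show the blade touching the floor. I kept lowering for about 4 mm, and the handle slid up that much between the pads. I confirmed the contact by comparing wrist pictures before letting go.

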